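Lever up a bench platform and slip a levelling shim under it

TASK

The centrifuge's hinged platform sags at the front. Lay the pry bar over the fulcrum block with its toe under the platform's front edge and let go of it, then take it again by its handle end and lever the platform up until the handle is down on the bench, where the bar's own weight keeps it. Slip the shim block lengthwise a good way under the raised front edge beside the bar, let go, and draw the bar back clear of the platform so that the platform comes down level on the shim; leave the beaker, the cup and the timer where they are.

Things in the scene. Friction and masses are not known exactly. Their poses are not given: they have to be found in the camera images.
- stand: Fixed stand. Origin on the bench below the middle of the platform's front edge; x level from that edge back to the hinge, y left along the edge, z up. In front of the edge's right half stands the fulcrum block, 34 x 66 mm, topped by a round ridge (radius 8) along y, 56 mm long, centre x -32, y -45, top z 24 mm. Bench below the left half is clear to x = 145. A runner 4 mm high lies at y -90 to -78.
- fulcrum_top (a point): Middle of the fulcrum's ridge, on its top, 24 mm above the bench.
- platform_lip (a point): Middle of the platform's front edge, on its underside; moves with it. 24 mm above the bench at the start (sagging), 30 mm when level. The platform is a metal board 200 mm deep, 180 wide, 12 thick; a centrifuge 98 mm tall is fixed on it, its front 25 mm behind the edge.
- platform (a joint): Stiff platform hinge, rad, 165 mm behind the front edge, 30 mm above the bench: 0 = sagging start, 0.036 = level, about 0.10 = levered up with the bar's handle on the bench and toe 18 mm in (edge about 41 mm up). Raising takes about 13 N at the edge; once up about 2 N holds it; with nothing below it sinks back.
- pry_bar: Loose straight pry bar, 180 mm, 0.35 kg. Origin mid-length on its flat underside; x to the toe, z up. Steel blade x -10 to 90, 22 wide, 7 thick; black handle x -90 to -10, 24 wide, 20 high. Centre of mass x -24 mm. Laid on the ridge, toe 10 to 25 mm under the edge, it slopes 13 deg down to the toe and lifts nothing by itself; handle pushed to the bench (10 deg the other way) it stays.
- bar_toe (a point): End of the bar's toe, on the underside, middle of its width (x = 90 mm of the bar).
- bar_handle (a point): Middle of the handle's section, 20 mm from its free end.
- shim: Loose white plastic shim block, 130 mm long (x), 40 mm wide (y), 30 mm thick (z), 0.12 kg, alike at both ends but for grip lines near the -x end; either end may go under. Origin centre of its underside. It lies flat on the bench.
- beaker: Bystander: glass beaker 58 mm across, 71 mm tall. Origin at the centre of its underside.
- sample_cup: Bystander: lidded cup 51 mm across, 64 mm tall. Origin at the centre of its underside.
- timer: Bystander: flat square timer 62 x 62 x 18 mm. Origin at the centre of its underside.
There are look-alikes about, which are no part of the job. Several things have the shape of the shim; the one meant has the colours described above. There is more than one size of the pry_bar; the job needs the larger.

How it is judged:
By the outcome, as a careful person would: the job done as asked, in the order asked, and still so for the second after the job is handed in, with the robot touching nothing.
It also fails if it takes over 72 s, if anything falls off the work surface, if the arm or the gripper's body presses on something with over 40 N, if the wrist force passes 120 N, or if a joint passes its speed limit or range.

ROBOT

A 6-joint arm with a two-finger parallel gripper is mounted at the origin on a cart in front of the work surface, level with it; the furniture and walls round the work are solid. World frame = base frame: x ahead of the robot, y to its left, z up, the work surface at z = 0. Lengths are in m, angles in rad, forces in N, time in s.
With the tool pointing down it reaches from about 0.25 to 0.8 m from the base axis. Payload 8.5 kg.
Tool frame: the origin (TCP) lies on the mounting face of the last link; the fingertips stand 173 mm ahead of it and the grasp point (between the pads) lies 155 mm ahead of it (manip.tcp_to_grasp is the z of the grasp point in the tool frame, in m); z points along the fingers, y is the line along which they close (so a half turn about z gives the same grasp; the last joint's range is limited). The gripper opens to 85 mm and grips with 20 to 120 N. Pads are 22 mm wide; open, the fingers measure 114 mm over their backs; the gripper's body (76 mm by 85 mm) begins 54 mm behind the grasp point. The pads swing forward as they close: fully open they stand 13 mm farther back than shut.
Start: joints at [1.148, 0.238, -0.013, 1.319, 0, 1.571], TCP at [0.215, 0.479, 0.405] pointing down, gripper open.
Joint ranges: [-2.66, 2.66], [-1.03, 1.9], [-1.14, 1.46], [-1.82, 2.27], [-1.45, 1.34], [-3.14, 3.14]. Speed limits (rad/s): [2.22, 2.22, 2.79, 3.14, 3.14, 3.14].

INTERFACE

Orientations are given as a unit quaternion [x, y, z, w].
In Python, from rig import manip gives the robot as it stands. The module is installed in compiled form; this text tells all that it offers.
- The arm moves only by the tool apply_moves, never from a script. Its argument "motion" is a list of rows, each a list of 6 numbers: the shift along the world's x, y, z in cm, then the turn, a rotation vector about the world's x, y, z in degrees. A call has 1 to 8 rows; each row is the pose to reach, as a shift and turn from the pose commanded when the call began; what a row does not reach only later rows make up. A row lasts 1/10 s, in which the tool goes at most 50 mm and 8.59 degrees, less where a joint would pass 70% of its speed; a pose out of reach is approached as far as the arm can. A call with a gripper value outside its range is refused whole. "gripper" is the opening, from 0 (shut) to 1 (fully open), set as the call begins (left out, the last holds). The fingers move at their own pace and stop on an object; "squeeze" is the grip in N (left out, the last holds). Time passes only in rows, so rows that repeat a pose let the fingers close. It gives the time, the measured TCP pose, the force, the opening and the grip force at its end, in the units of the state.
- manip.sense(): the state, without advancing time (a new reading comes with each control period).
- manip.get_image(name): name is "scene" or "top" or "wrist"; returns the picture (384x512x3 uint8, blue, green, red); there is no depth.
- manip.camera_model(name): a dict with "fx", "fy", "cx", "cy" (pixels), "k1" (the pictures are not rectified: a ray, as slopes to the right and down, at radius r is drawn at 1 + k1 r^2 times it, then the intrinsics apply), "T" (4x4, takes a point from camera to world coordinates). Camera axes: x right, y up, looking along -z (the intrinsics and any distortion apply to the point x, -y, -z); pixel columns grow to the right and rows downward; lengths in m; the calibration is good to about 2 mm. A picture is of the moment at which its call begins: read the wrist's pose just before it. camera_model takes no time and is no camera call; for the wrist camera it gives the pose at the moment of the call.
- manip.close_job(): hands the job in; it is judged then, once.
The state is a dict: "t": time; "q": joint angles; "qd": joint speeds; "joint_torque": joint torques, N m; "tcp_pos": TCP position; "orientation": TCP orientation; "force": force on the tool from outside, world axes, zero at the start; "moment": the same for the moment, N m; "gripper_width": finger opening in m; "grasp_force": force on a finger pad.
Only numpy, scipy, OpenCV 4.12 (cv2) and the standard library are available. Lean on these libraries where they do the work, as an engineer would, in place of code of your own. Each camera call takes 0.05 s, during which the arm holds its last target. There are 200 camera calls.

## Working session

There is one attempt and no reset: what is moved stays moved. The work goes in short steps, Python scripts to look and compute and a tool call to move; the robot and the scene stay as the last step left them, time stands still between calls to the robot, and variables do not carry over. Pictures are saved under pics/ and viewed, at most 10 in all, crops included, and the job is handed in when it is done.

Besides the shell and the picture viewer there is one more tool, called after "Call:" as name(argument=value, ...) on one line, values as JSON. apply_moves: Moves the arm, as the interface text tells. Its arguments: {"type":"object","properties":{"motion":{"type":"array","items":{"type":"array","items":{"type":"number"}}},"gripper":{"type":"number"},"squeeze":{"type":"number"}},"required":["motion"]}

```bash
mkdir -p pics; cat > h.py <<'E'
from rig import manip
import numpy as np, cv2
def snap(n,f):
    m=manip.camera_model(n); im=np.array(manip.get_image(n)); cv2.imwrite('pics/'+f,im); return m,im
def ray(m,u,v):
    d=np.array([(u-m['cx'])/m['fx'],(v-m['cy'])/m['fy']]); s=d.copy()
    for _ in range(20): s=d/(1+m['k1']*(s@s))
    T=np.array(m['T']); w=T[:3,:3]@np.array([s[0],-s[1],-1]); return T[:3,3],w
def atz(m,u,v,z):
    o,w=ray(m,u,v); return o+w*(z-o[2])/w[2]
def tri(a,b):
    A=np.zeros((3,3));B=np.zeros(3);L=[]
    for m,u,v in (a,b):
        o,w=ray(m,u,v);w=w/np.linalg.norm(w);P=np.eye(3)-np.outer(w,w);A+=P;B+=P@o;L.append((o,P))
    x=np.linalg.solve(A,B); return x,[np.linalg.norm(P@(x-o)) for o,P in L]
def proj(m,p):
    T=np.array(m['T']);c=T[:3,:3].T@(np.array(p)-T[:3,3]);s=np.array([c[0],-c[1]])/-c[2]
    s=s*(1+m['k1']*(s@s));return s[0]*m['fx']+m['cx'],s[1]*m['fy']+m['cy']
E
python3 - <<'E'
from h import *
a,A=snap('scene','s0.png');b,B=snap('top','t0.png')
im=np.vstack([A,B]);
cv2.imwrite('pics/s0b.png',cv2.resize(A,(800,600)));cv2.imwrite('pics/t0b.png',cv2.resize(B,(800,600)))
for m in(a,b):print(m)
print(manip.sense())
E
```

```text
{'fx': 421.7163386315976, 'fy': 421.7163386315976, 'cx': 252.85151654627697, 'cy': 193.83217415978257, 'k1': -0.11053230665322479, 'T': array([[ 0.47007667,  0.44015779, -0.76504186, -0.62086701],
       [-0.88240549,  0.25372064, -0.39621507, -0.53038853],
       [ 0.01970976,  0.8613286 ,  0.50766581,  0.83069845],
       [ 0.        ,  0.        ,  0.        ,  1.        ]])}
{'fx': 398.5611268997392, 'fy': 398.5611268997392, 'cx': 252.90242117709366, 'cy': 188.75264114501664, 'k1': 0.00071389194041435, 'T': array([[-0.01432508,  0.99470609, -0.1017575 ,  0.41942431],
       [-0.99985227, -0.01521688, -0.00799316,  0.09465809],
       [-0.00949927,  0.10162796,  0.99477712,  1.49487314],
       [ 0.        ,  0.        ,  0.        ,  1.        ]])}
{'t': 0.1, 'q': array([ 1.14797343e+00,  2.38712292e-01, -1.41607054e-02,  1.31919982e+00,
        1.77527333e-05,  1.57080070e+00]), 'qd': array([-2.19181504e-04, -2.93777922e-03,  1.13555733e-03,  1.58244368e-04,
       -6.68891307e-04, -2.05774376e-05]), 'joint_torque': array([-5.08830472e-04, -5.39720142e+01,  3.46997952e+01,  1.34630731e-02,
        1.12630630e-05,  7.60553604e-06]), 'tcp_pos': array([0.21536361, 0.47863127, 0.40414983]), 'orientation': array([ 2.09842231e-01,  9.77735051e-01, -6.22170457e-04, -1.42606328e-04]), 'force': array([ 0.19020694, -0.33338352, -0.1946051 ]), 'moment': array([ 0.00075064, -0.00273407, -0.06813148]), 'grasp_force': 0.0, 'gripper_width': 0.08537432486048857}
```

View pics/s0b.png

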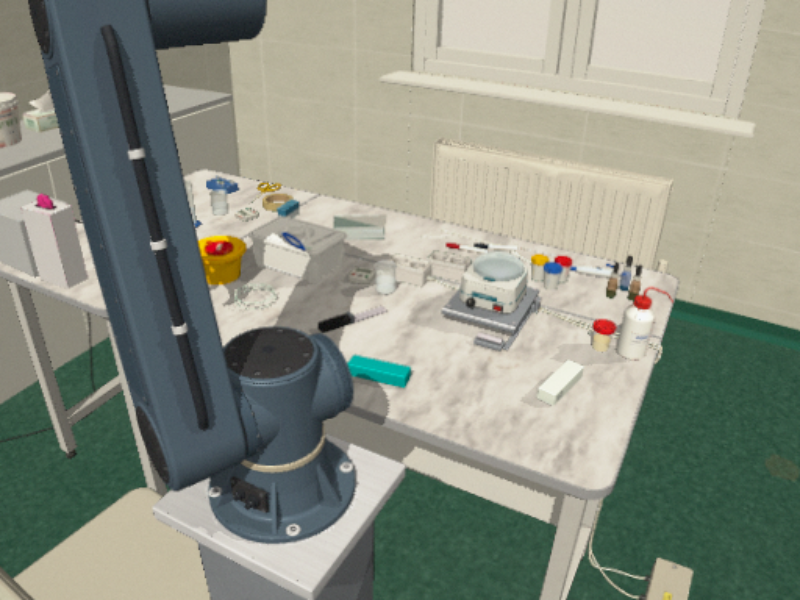

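View pics/t0b.png

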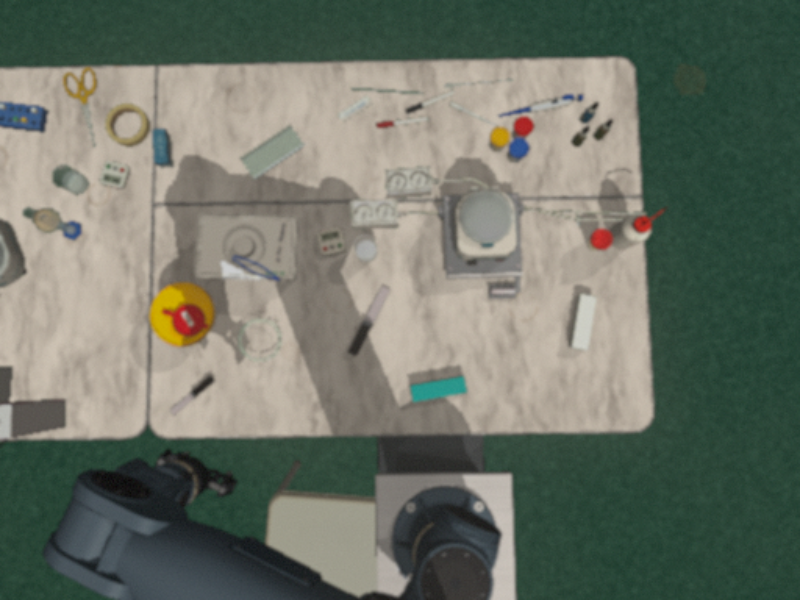

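The scene view shows the platform with its fulcrum at (490,330) and the white shim at (560,382). The large bar is at (352,318) and the beaker is beside it at (385,275). In the top view the bar runs from (352,352) at the handle to (385,288) at the toe, the shim is at (583,320) and the fulcrum at (503,288).

```bash
python3 - <<'E'
from h import *
m=manip.camera_model('top')
for n,u,v,z in [('hand',353,352,.02),('toe',385,288,.007),('shimA',576,348,.03),('shimB',589,295,.03),('fulc',503,285,.024),('lipL',447,274,.037),('lipR',521,276,.037),('beaker',366,248,.07),('cup',600,240,.064),('timer',330,242,.018)]:
    print(n,atz(m,u*.64,v*.64,z).round(3))
w=manip.camera_model('wrist');print(w); s=manip.sense()
from scipy.spatial.transform import Rotation as R
Rt=R.from_quat(s['orientation']).as_matrix();T=np.array(w['T']);print(Rt.round(3));print('cam in tool',(Rt.T@(T[:3,3]-s['tcp_pos'])).round(4),(Rt.T@T[:3,:3]).round(3))
E
```

```text
hand [0.436 0.208 0.02 ]
toe [0.589 0.131 0.007]
shimA [ 0.438 -0.314  0.03 ]
shimB [ 0.562 -0.35   0.03 ]
fulc [ 0.59  -0.15   0.024]
lipL [ 0.616 -0.017  0.037]
lipR [ 0.609 -0.191  0.037]
beaker [0.676 0.172 0.07 ]
cup [ 0.687 -0.372  0.064]
timer [0.701 0.262 0.018]
{'fx': 342.16883186521403, 'fy': 342.16883186521403, 'cx': 251.68041896109818, 'cy': 190.70639376859364, 'k1': -0.07974773071064394, 'T': array([[ 4.10164874e-01, -8.72691690e-01, -2.64903738e-01,
         1.47337684e-01],
       [ 9.12011184e-01,  3.92285640e-01,  1.19781372e-01,
         5.08961601e-01],
       [-6.14275767e-04, -2.90725283e-01,  9.56806371e-01,
         3.74632794e-01],
       [ 0.00000000e+00,  0.00000000e+00,  0.00000000e+00,
         1.00000000e+00]])}
[[-0.912  0.41  -0.001]
 [ 0.41   0.912 -0.001]
 [ 0.    -0.001 -1.   ]]
cam in tool [ 0.0745 -0.0002  0.0295] [[ 0.     0.957  0.291]
 [ 1.     0.    -0.001]
 [-0.001  0.291 -0.957]]
```

Call:
apply_moves(motion=[[3,-4,0,0,0,0],[6,-8.5,0,0,0,0],[9,-13,0,0,0,0],[12,-17.5,0,0,0,0],[15,-22,0,0,0,0],[18,-26.5,0,0,0,0],[21,-31,0,0,0,0],[23,-35,0,0,0,0]])

```text
t: 0.9
tcp_pos: [0.4369, 0.1436, 0.4046]
orientation: [0.21, 0.978, 0.0, 0.0]
force: [0.3, 1.9, -0.2]
gripper_width: 0.0855
grasp_force: 0.0
```

Call:
apply_moves(motion=[[0,0,0,0,0,0],[0,0,0,0,0,0],[0,0,0,0,0,0]])

```text
t: 1.2
tcp_pos: [0.4358, 0.1458, 0.4045]
orientation: [0.21, 0.978, -0.0, -0.0]
force: [0.1, -0.3, 0.1]
gripper_width: 0.0852
grasp_force: 0.0
```

```bash
python3 - <<'E'
from h import *
import pickle
m,im=snap('wrist','w1.png');pickle.dump(m,open('w1.p','wb'));print(np.array(m['T']).round(3), manip.sense()['tcp_pos'],manip.sense()['t'])
cv2.imwrite('pics/w1b.png',cv2.resize(im,(800,600),interpolation=cv2.INTER_CUBIC))
E
```

```text
[[ 0.41  -0.873 -0.265  0.368]
 [ 0.912  0.392  0.119  0.176]
 [ 0.    -0.29   0.957  0.375]
 [ 0.     0.     0.     1.   ]] [0.43564242 0.14626363 0.40454102] 1.25
```

Call:
apply_moves(motion=[[0,-4,0,0,0,6],[0,-8,0,0,0,12],[0,-12,0,0,0,18],[0,-16,0,0,0,22],[0,-20,0,0,0,22],[0,-24,0,0,0,22],[0,-25,0,0,0,22],[0,-25,0,0,0,22]])

```text
t: 2.05
tcp_pos: [0.4362, -0.1045, 0.4046]
orientation: [0.02, 1.0, 0.0, -0.0]
force: [0.3, 0.9, 0.0]
gripper_width: 0.0854
grasp_force: 0.0
```

Call:
apply_moves(motion=[[0,0,0,0,0,0],[0,0,0,0,0,0],[0,0,0,0,0,0]])

```text
t: 2.35
tcp_pos: [0.4362, -0.1033, 0.4047]
orientation: [0.018, 1.0, 0.0, 0.0]
force: [-0.2, -0.4, 0.1]
gripper_width: 0.0853
grasp_force: 0.0
```

```bash
python3 - <<'E'
from h import *
import pickle
m,im=snap('wrist','w2.png');pickle.dump(m,open('w2.p','wb'));print(np.array(m['T']).round(3), manip.sense()['tcp_pos'],manip.sense()['t'])
cv2.imwrite('pics/w2b.png',cv2.resize(im,(800,600),interpolation=cv2.INTER_CUBIC))
E
```

```text
[[ 0.037 -0.956 -0.291  0.362]
 [ 0.999  0.035  0.01  -0.101]
 [ 0.001 -0.291  0.957  0.375]
 [ 0.     0.     0.     1.   ]] [ 0.43620737 -0.1034961   0.4047252 ] 2.4
```

View pics/w1b.png

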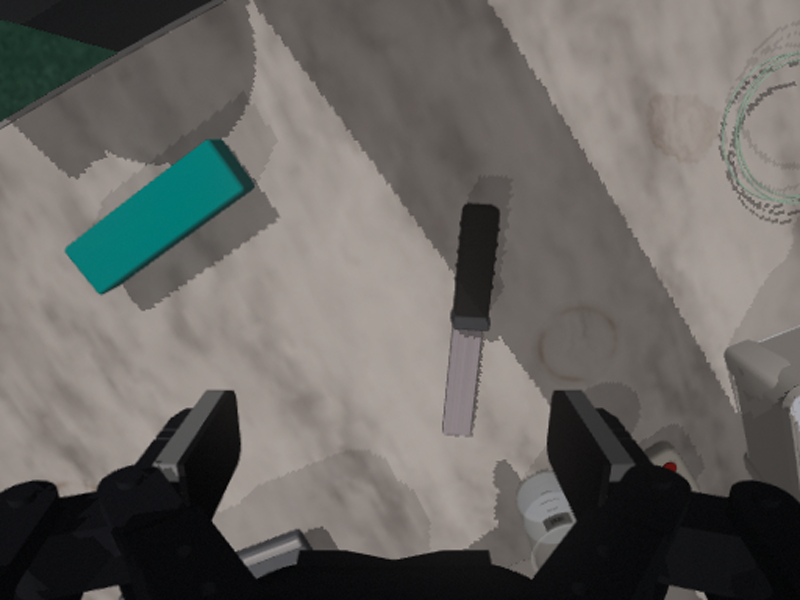

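View pics/w2b.png

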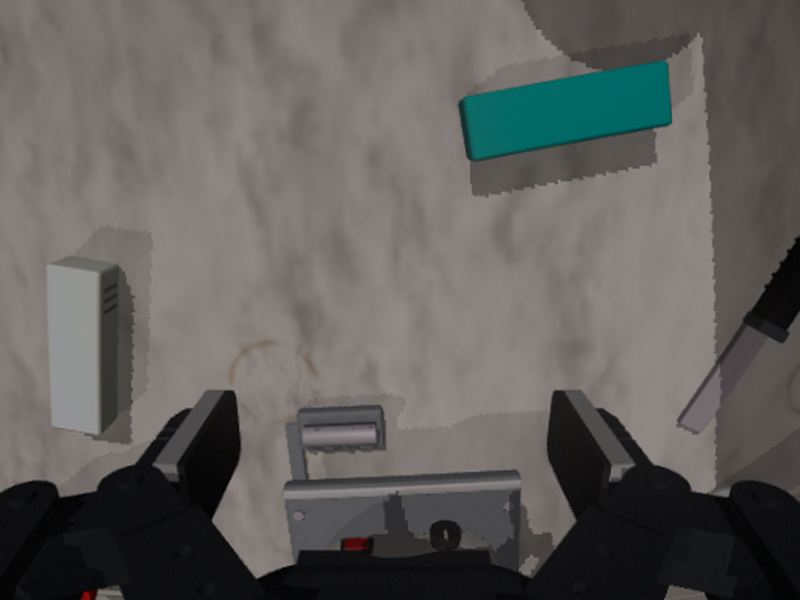

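The first wrist view shows the bar with its handle end at (481,205) and its toe at (458,435). The second shows the ridge from (303,433) to (376,433), the lip from (286,486) to (520,473), and the shim's top face with corners (48,263), (100,270), (100,433) and (52,427).

```bash
python3 - <<'E'
from h import *
import pickle
a=pickle.load(open('w1.p','rb'));b=pickle.load(open('w2.p','rb'));t=manip.camera_model('top');s=manip.camera_model('scene')
k=.64
print('toe tri',tri((a,458*k,435*k),(b,689*k,429*k)), 'z.007',atz(a,458*k,435*k,.007),atz(b,689*k,429*k,.007))
print('blade/handle',tri((a,472*k,319*k),(b,768*k,326*k)),atz(a,472*k,319*k,.02))
h=atz(a,481*k,205*k,.02);print('hend',h)
d=atz(a,458*k,435*k,.007)-h;print(np.linalg.norm(d[:2]),np.degrees(np.arctan2(d[1],d[0])))
rl,rr=atz(b,376*k,433*k,.022),atz(b,303*k,434*k,.022);print('ridge',rl,rr,np.linalg.norm(rl-rr),atz(b,339*k,434*k,.024))
L,R=atz(b,520*k,473*k,.024),atz(b,286*k,486*k,.024);d=L-R
print('lip',L,R,np.linalg.norm(d),np.degrees(np.arctan2(-d[0],d[1])),(L+R)/2)
print('lipR tri top/scene',tri((b,286*k,486*k),(s,446*k,314*k)))
for u,v in[(48,263),(100,270),(100,433),(52,427)]:print('shim',atz(b,u*k,v*k,.03).round(4), tri((b,u*k,v*k),(t,0,0))[0].round(3) if 0 else '')
print('ridge tri',tri((b,339*k,434*k),(t,503*k,284*k)))
print('shim tri',tri((b,76*k,350*k),(t,583*k,320*k)),tri((b,76*k,350*k),(s,560*k,376*k)))
E
```

```text
toe tri (array([0.59388936, 0.13066499, 0.00530032]), [np.float64(0.00013389375409928096), np.float64(0.0001338937540992669)]) z.007 [0.59300603 0.13086336 0.007     ] [0.59266529 0.12956054 0.007     ]
blade/handle (array([0.50458378, 0.1764029 , 0.01374115]), [np.float64(0.0005568228243925067), np.float64(0.0005568228243923656)]) [0.50279882 0.17639041 0.02      ]
hend [0.43113315 0.21154446 0.02      ]
0.18086533795076173 -26.492701606117226
ridge [ 0.57473095 -0.12113792  0.022     ] [ 0.57381075 -0.17625924  0.022     ] 0.05512899973918512 [ 0.5734402  -0.14877193  0.024     ]
lip [ 0.6136719  -0.01137144  0.024     ] [ 0.618707   -0.19352139  0.024     ] 0.1822195290864821 1.5834014267381622 [ 0.61618945 -0.10244641  0.024     ]
lipR tri top/scene (array([ 0.46798768, -0.12378898,  0.16309736]), [np.float64(0.04740602114446138), np.float64(0.04740602114446135)])
shim [ 0.4329 -0.3398  0.03  ] 
shim [ 0.4394 -0.3031  0.03  ] 
shim [ 0.5651 -0.3297  0.03  ] 
shim [ 0.5597 -0.3675  0.03  ] 
ridge tri (array([ 0.59638237, -0.15508184, -0.01375185]), [np.float64(0.001135247808723101), np.float64(0.0011352478087230835)])
shim tri (array([ 0.50236802, -0.33790252,  0.02069957]), [np.float64(0.0020606741234035207), np.float64(0.00206067412340368)]) (array([ 0.49874404, -0.33560189,  0.02666746]), [np.float64(0.0001666101225779284), np.float64(0.00016661012257790072)])
```

Call:
apply_moves(motion=[[3,-1,-3,0,0,0],[6,-2,-6,0,0,0],[8,-2,-8,0,0,0],[8,-2,-8,0,0,0],[8,-2,-8,0,0,0],[8,-2,-8,0,0,0]])

```text
t: 3.0
tcp_pos: [0.5157, -0.1242, 0.3255]
orientation: [0.019, 1.0, -0.0, 0.0]
force: [0.5, 0.2, 0.2]
gripper_width: 0.0854
grasp_force: 0.0
```

```bash
python3 - <<'E'
from h import *
import pickle
m,im=snap('wrist','w3.png');pickle.dump(m,open('w3.p','wb'));print(manip.sense()['tcp_pos'],manip.sense()['t'])
cv2.imwrite('pics/w3b.png',cv2.resize(im[150:384,80:400],(800,585),interpolation=cv2.INTER_CUBIC))
E
```

```text
[ 0.51573494 -0.12428087  0.32582514] 3.05
```

View pics/w3b.png

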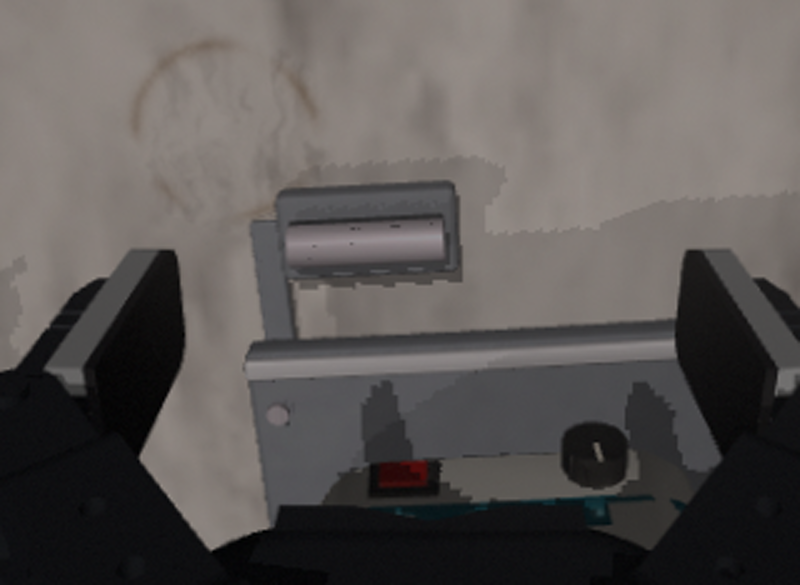

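The close view shows the ridge centre line from (287,245) to (443,240) in the crop. The lip's lower edge runs from (248,345) to (676,320) and its upper edge from (248,380) to (676,358).

```bash
python3 - <<'E'
from h import *
import pickle
c=pickle.load(open('w3.p','rb'));b=pickle.load(open('w2.p','rb'));a=pickle.load(open('w1.p','rb'));k=.64
f=lambda u,v,z:atz(c,80+u/2.5,150+v/2.5,z)
def ang(L,R):d=L-R;return np.degrees(np.arctan2(-d[0],d[1])).round(2)
for n,p,q,z in[('ridge',(443,240),(287,245),.023),('lowlip',(676,320),(248,345),.024),('uplip',(676,358),(248,380),.036),('blockfront',(455,182),(278,190),.016)]:
    L,R=f(*p,z),f(*q,z);print(n,L.round(4),R.round(4),ang(L,R),((L+R)/2).round(4))
print('block z tri',tri((c,80+365/2.5,150+242.5/2.5),(b,339*k,434*k)))
print('lip z tri (R corner low)',tri((c,80+248/2.5,150+345/2.5),(b,286*k,484*k)))
print('R corner up',tri((c,80+248/2.5,150+380/2.5),(b,286*k,497*k)))
print('bar end tri via top',tri((a,481*k,205*k),(manip.camera_model('top'),353*k,353*k)))
E
```

```text
ridge [ 0.5754 -0.1216  0.023 ] [ 0.5753 -0.1767  0.023 ] -0.05 [ 0.5754 -0.1491  0.023 ]
lowlip [ 0.6109 -0.0376  0.024 ] [ 0.6151 -0.1947  0.024 ] 1.54 [ 0.613  -0.1161  0.024 ]
uplip [ 0.6189 -0.0403  0.036 ] [ 0.6219 -0.193   0.036 ] 1.12 [ 0.6204 -0.1167  0.036 ]
blockfront [ 0.5565 -0.1166  0.016 ] [ 0.5572 -0.1794  0.016 ] 0.66 [ 0.5568 -0.148   0.016 ]
block z tri (array([ 0.58059013, -0.15026055,  0.01221328]), [np.float64(0.0001320372696586389), np.float64(0.00013203726965862236)])
lip z tri (R corner low) (array([ 0.59972936, -0.18765992,  0.04778621]), [np.float64(0.0005898493255039217), np.float64(0.0005898493255039304)])
R corner up (array([ 0.63598899, -0.19784174,  0.01529597]), [np.float64(0.00087116021598752), np.float64(0.0008711602159874723)])
bar end tri via top (array([0.4339558 , 0.21103037, 0.00551031]), [np.float64(0.001965800314712649), np.float64(0.0019658003147126537)])
```

Call:
apply_moves(motion=[[-2,4.5,0,0,0,-6],[-3,9,0,0,0,-12],[-3,13.5,0,0,0,-18],[-3,18,0,0,0,-24.3],[-3,22.5,0,0,0,-24.3],[-3,27,-2,0,0,-24.3],[-3.1,30.8,-5,0,0,-24.3],[-3.1,30.8,-8,0,0,-24.3]], gripper=1)

```text
t: 3.85
tcp_pos: [0.485, 0.1873, 0.2455]
orientation: [0.227, 0.974, 0.002, 0.002]
force: [-0.0, -0.6, -0.3]
gripper_width: 0.0856
grasp_force: 0.0
```

Call:
apply_moves(motion=[[0,0,-2,0,0,0],[0,0,-4,0,0,0],[0,0,-6,0,0,0],[0,0,-6.8,0,0,0],[0,0,-6.8,0,0,0]])

```text
t: 4.35
tcp_pos: [0.4847, 0.1833, 0.1767]
orientation: [0.229, 0.973, -0.0, -0.0]
force: [0.5, -1.0, 0.1]
gripper_width: 0.0853
grasp_force: 0.0
```

Call:
apply_moves(motion=[[0,0,0,0,0,0],[0,0,0,0,0,0],[0,0,0,0,0,0],[0,0,0,0,0,0],[0,0,0,0,0,0],[0,0,0,0,0,0],[0,0,0,0,0,0],[0,0,0,0,0,0]], gripper=0, squeeze=50)

```text
t: 5.15
tcp_pos: [0.4854, 0.1835, 0.1775]
orientation: [0.229, 0.973, 0.0, 0.0]
force: [-0.6, 0.3, 6.9]
gripper_width: 0.0234
grasp_force: 49.6
```

Call:
apply_moves(motion=[[0,0,4,0,0,0],[0,0,8,0,0,0],[0,-3,11,0,0,0],[0,-7,12,0,0,7],[0.5,-11.5,12,0,0,14],[1,-16,12,0,0,21],[1.5,-20.5,12,0,0,27.5],[2.2,-25,12,0,0,27.5]])

```text
t: 5.95
tcp_pos: [0.5066, -0.0683, 0.2966]
orientation: [-0.011, 1.0, 0.0, -0.0]
force: [1.3, 0.2, -3.8]
gripper_width: 0.0226
grasp_force: 51.1
```

Call:
apply_moves(motion=[[0,-4,0,0,0,0],[0,-8.2,0,0,4,0],[0,-8.2,0,0,10,0],[0,-8.2,0,0,16,0],[0,-8.2,0,0,19,0],[0,-8.2,0,0,19,0],[0,-8.2,0,0,19,0]])

```text
t: 6.65
tcp_pos: [0.5073, -0.1485, 0.2962]
orientation: [-0.008, 0.986, 0.001, -0.164]
force: [-0.8, -0.3, -3.1]
gripper_width: 0.0233
grasp_force: 51.2
```

```bash
python3 - <<'E'
from h import *
import pickle
from scipy.spatial.transform import Rotation as R
s=manip.sense();print(s['tcp_pos'],R.from_quat(s['orientation']).as_matrix().round(3),s['t'],s['force'],s['moment'])
m,im=snap('wrist','w4.png');pickle.dump(m,open('w4.p','wb'))
t,ti=snap('top','t4.png')
A=cv2.resize(im,(512,384));B=cv2.resize(ti[130:230,200:400],(512,256),interpolation=cv2.INTER_CUBIC)
cv2.imwrite('pics/w4b.png',cv2.resize(im[100:,:],(800,444),interpolation=cv2.INTER_CUBIC))
E
```

```text
[ 0.50733251 -0.14853814  0.29619192] [[-0.946 -0.016 -0.325]
 [-0.017  1.     0.   ]
 [ 0.324  0.006 -0.946]] 6.65 [-0.77037019 -0.26696836 -3.07150295] [ 0.01993038 -0.53410576  0.021205  ]
```

View pics/w4b.png

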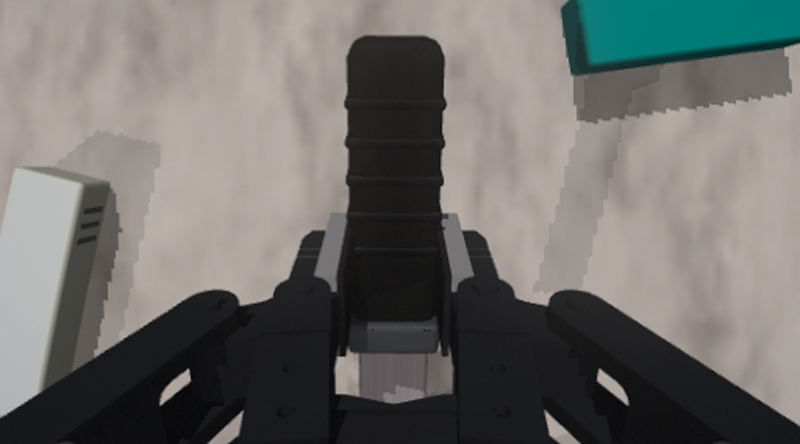

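The view shows the bar held straight, with its handle end at (396,38) in the crop.

```bash
python3 - <<'E'
from h import *
import pickle
from scipy.spatial.transform import Rotation as R
m=pickle.load(open('w4.p','rb'));s=manip.sense();Rt=R.from_quat(s['orientation']).as_matrix()
def tool(u,v,h):
    o,w=ray(m,u*.64,100+v*.64);o=Rt.T@(o-s['tcp_pos']);w=Rt.T@w;return (o+w*(h-o[2])/w[2]).round(4)
print(tool(396,38,.1575),tool(396,320,.1575),tool(394,355,.1700),s['t'])
E
```

```text
[0.0613 0.0006 0.1575] [-0.0164  0.0008  0.1575] [-0.0385  0.0002  0.17  ] 6.75
```

Call:
apply_moves(motion=[[0,0,-2,0,0,0],[0,0,-4,0,0,0],[0,0,-5.8,0,0,0],[0,0,-5.8,0,0,0],[0,0,-5.8,0,0,0]])

```text
t: 7.25
tcp_pos: [0.507, -0.1485, 0.2393]
orientation: [-0.008, 0.986, 0.001, -0.165]
force: [0.2, 0.4, -2.8]
gripper_width: 0.0228
grasp_force: 51.1
```

Call:
apply_moves(motion=[[1,0,-0.34,0,0,0],[2,0,-0.69,0,0,0],[3,0,-1.03,0,0,0],[3.6,0,-1.24,0,0,0],[3.6,0,-1.24,0,0,0]])

```text
t: 7.75
tcp_pos: [0.5441, -0.1485, 0.2256]
orientation: [-0.009, 0.986, 0.001, -0.165]
force: [0.1, 0.1, -3.3]
gripper_width: 0.0228
grasp_force: 51.1
```

Call:
apply_moves(motion=[[0.6,0,-0.21,0,0,0],[1.2,0,-0.41,0,0,0],[1.8,0,-0.62,0,0,0],[2.4,0,-0.83,0,0,0],[3.0,0,-1.03,0,0,0],[3.3,0,-1.14,0,0,0],[3.3,0,-1.14,0,0,0]])

```text
t: 8.45
tcp_pos: [0.5765, -0.1485, 0.2145]
orientation: [-0.008, 0.986, 0.001, -0.165]
force: [0.3, -0.3, -2.8]
gripper_width: 0.0228
grasp_force: 51.1
```

```bash
python3 - <<'E'
from h import *
s=manip.sense();print(s['tcp_pos'],s['force'],s['moment'],s['t'])
t,ti=snap('scene','s5.png')
cv2.imwrite('pics/s5b.png',cv2.resize(ti[140:250,240:400],(800,550),interpolation=cv2.INTER_CUBIC))
E
```

```text
[ 0.57647183 -0.14852152  0.21454506] [ 0.32156177 -0.34666385 -2.84551318] [-0.0421668  -0.4868972   0.01731133] 8.45
```

View pics/s5b.png

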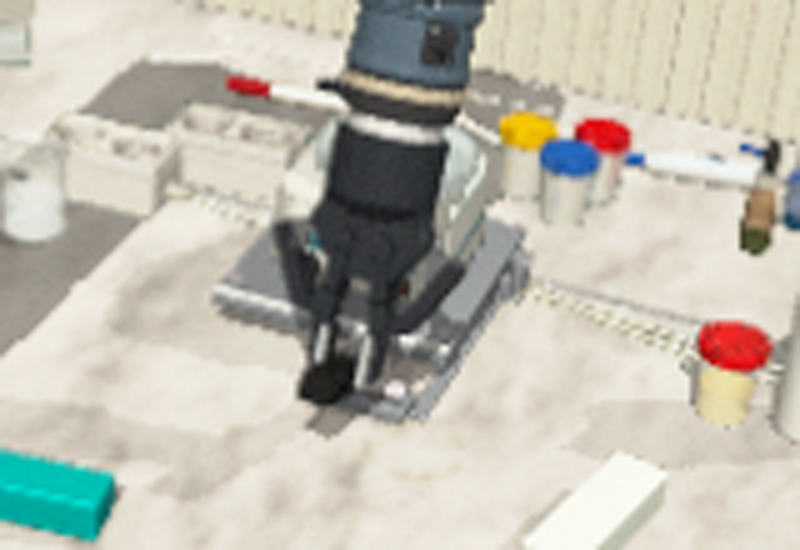

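Call:
apply_moves(motion=[[-0.7,0,-0.05,0,-2,0],[-1.4,0,-0.12,0,-4,0],[-2.0,0,-0.2,0,-5.5,0],[-2.2,0,-0.25,0,-6,0],[-2.2,0,-0.25,0,-6,0],[-2.2,0,-0.25,0,-6,0]])

```text
t: 9.1
tcp_pos: [0.5541, -0.1486, 0.2125]
orientation: [-0.008, 0.993, 0.001, -0.114]
force: [-0.5, 0.1, -5.0]
gripper_width: 0.0227
grasp_force: 51.1
```

Call:
apply_moves(motion=[[0,0,-0.1,0,0,0],[0,0,-0.15,0,0,0],[0,0,-0.15,0,0,0]])

```text
t: 9.4
tcp_pos: [0.5543, -0.1486, 0.2112]
orientation: [-0.008, 0.994, 0.001, -0.113]
force: [-0.8, 0.5, 2.9]
gripper_width: 0.0227
grasp_force: 51.9
```

Call:
apply_moves(motion=[[0,0,0,0,0,0],[0,0,0,0,0,0],[0,0,0,0,0,0],[0,0,0,0,0,0],[0,0,0,0,0,0],[0,0,0,0,0,0]], gripper=0.7)

```text
t: 10.0
tcp_pos: [0.5541, -0.1486, 0.2109]
orientation: [-0.008, 0.994, 0.001, -0.113]
force: [-0.5, -0.0, -0.0]
gripper_width: 0.0596
grasp_force: 0.0
```

Call:
apply_moves(motion=[[0.4,0,2,0,0,0],[1,0,4.5,0,0,0],[-1,0,7,0,0,0],[-5,0,9,0,-5,0],[-9,0,9,0,-10,0],[-11,0,9,0,-13,0],[-11,0,9,0,-13,0],[-11,0,9,0,-13,0]])

```text
t: 10.8
tcp_pos: [0.4441, -0.1487, 0.3016]
orientation: [-0.008, 1.0, -0.0, 0.0]
force: [-0.2, -0.1, -0.2]
gripper_width: 0.0598
grasp_force: 0.0
```

Call:
apply_moves(motion=[[0,0,0,0,0,0],[0,0,0,0,0,0]])

```text
t: 11.0
tcp_pos: [0.4453, -0.1487, 0.3006]
orientation: [-0.009, 1.0, -0.0, -0.0]
force: [0.5, 0.5, 0.1]
gripper_width: 0.0597
grasp_force: 0.0
```

```bash
python3 - <<'E'
from h import *
import pickle
s=manip.sense();print(s['tcp_pos'],s['orientation'],s['t'])
m,im=snap('wrist','w6.png');pickle.dump(m,open('w6.p','wb'));print(np.array(m['T']).round(3))
cv2.imwrite('pics/w6b.png',cv2.resize(im,(800,600),interpolation=cv2.INTER_CUBIC))
E
```

```text
[ 0.44529059 -0.14867428  0.30058977] [-8.73864649e-03  9.99961769e-01 -1.23896330e-05 -3.10029059e-04] 11.0
[[-0.018 -0.957 -0.29   0.371]
 [ 1.    -0.017 -0.006 -0.15 ]
 [ 0.001 -0.29   0.957  0.271]
 [ 0.     0.     0.     1.   ]]
```

View pics/w6b.png

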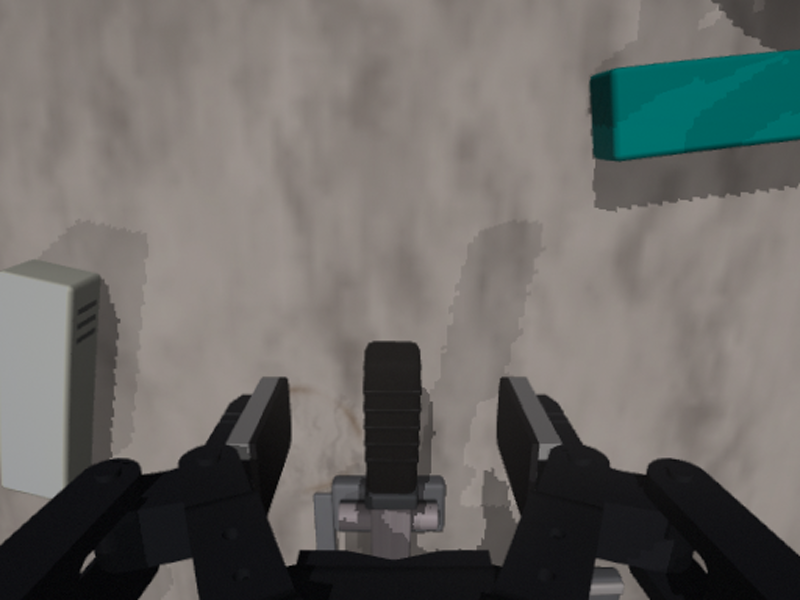

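The bar lies on the ridge, pointing straight, with its handle end's top edge at (393,345).

```bash
python3 - <<'E'
from h import *
import pickle
m=pickle.load(open('w6.p','rb'))
print([x/.64 for x in proj(m,[.4587,-.149,.0724])],atz(m,393*.64,346*.64,.0724),atz(m,392*.64,490*.64,.0724-.078*.225))
E
```

```text
[np.float64(391.6615745696182), np.float64(363.5164369749066)] [ 0.45107873 -0.14859249  0.0724    ] [ 0.5326912  -0.14763858  0.05485   ]
```

Call:
apply_moves(motion=[[2.5,0,-1,0,5,0],[5.5,0,-2,0,10,0],[7.8,0,-3,0,13,0],[7.8,0,-3,0,13,0],[7.2,0,-5.5,0,13,0],[6.7,0,-7.8,0,13,0],[6.7,0,-7.8,0,13,0],[6.7,0,-7.8,0,13,0]])

```text
t: 11.85
tcp_pos: [0.5111, -0.1486, 0.2232]
orientation: [-0.008, 0.994, 0.001, -0.113]
force: [0.9, -0.1, 0.4]
gripper_width: 0.0597
grasp_force: 0.0
```

Call:
apply_moves(motion=[[0,0,0,0,0,0],[0,0,0,0,0,0],[0,0,0,0,0,0],[0,0,0,0,0,0],[0,0,0,0,0,0],[0,0,0,0,0,0]], gripper=0, squeeze=40)

```text
t: 12.45
tcp_pos: [0.5114, -0.1487, 0.2233]
orientation: [-0.008, 0.994, 0.001, -0.113]
force: [1.9, -2.0, 2.8]
gripper_width: 0.0229
grasp_force: 41.7
```

```bash
cat > hend.py <<'E'
from h import *
from scipy.spatial.transform import Rotation as R
import sys
s=manip.sense();Rt=R.from_quat(s['orientation']).as_matrix()
m,im=snap('wrist',sys.argv[1]);g=im.astype(float).mean(2)
u=252;p=g[60:330,u-5:u+6].mean(1);e=[i+60 for i in range(2,268) if abs(p[i+2]-p[i-2])>25]
print(e)
for v in e[:3]:
    o,w=ray(m,u,v);o=Rt.T@(o-s['tcp_pos']);w=Rt.T@w
    print(v,[(o+w*(h-o[2])/w[2]).round(4)[0] for h in(.158,.1785)])
print(s['t'])
E
python3 hend.py w7.png; cp /dev/null /dev/null; python3 - <<'E'
import sys;sys.path.insert(0,'.')
import cv2,pickle
im=cv2.imread('pics/w4.png').astype(float).mean(2);p=im[60:330,247:258].mean(1)
print([i+60 for i in range(2,268) if abs(p[i+2]-p[i-2])>25])
E
```

```text
[217, 218, 219, 220, 221]
217 [np.float64(0.0247), np.float64(0.0167)]
218 [np.float64(0.0243), np.float64(0.0162)]
219 [np.float64(0.0238), np.float64(0.0157)]
12.45
[120, 121, 122, 123, 124, 125, 304, 305, 306, 307, 324, 325, 326, 327]cp: '/dev/null' and '/dev/null' are the same file
```

Call:
apply_moves(motion=[[-0.7,0,-0.25,0,-2,0],[-1.45,0,-0.55,0,-4.2,0],[-2.2,0,-0.85,0,-6.5,0],[-3.2,0,-1.4,0,-9.7,0],[-4.3,0,-2.0,0,-13,0],[-4.3,0,-2.0,0,-13,0]])

```text
t: 13.1
tcp_pos: [0.4669, -0.1485, 0.203]
orientation: [-0.008, 1.0, -0.0, 0.001]
force: [0.5, -0.4, 0.9]
gripper_width: 0.0226
grasp_force: 41.4
```

Call:
apply_moves(motion=[[-0.7,0,-0.45,0,-2.5,0],[-1.5,0,-1.0,0,-5,0],[-2.3,0,-1.65,0,-7.8,0],[-2.9,0,-2.1,0,-9.8,0],[-2.9,0,-2.1,0,-9.8,0],[-2.9,0,-2.1,0,-9.8,0]])

```text
t: 13.7
tcp_pos: [0.439, -0.1486, 0.182]
orientation: [-0.008, 0.996, -0.001, 0.085]
force: [-3.4, -0.6, 6.6]
gripper_width: 0.023
grasp_force: 42.0
```

Call:
apply_moves(motion=[[-0.05,0,-0.1,0,-0.4,0],[-0.1,0,-0.2,0,-0.7,0],[-0.1,0,-0.25,0,-0.9,0],[-0.1,0,-0.25,0,-0.9,0]])

```text
t: 14.1
tcp_pos: [0.4368, -0.1484, 0.181]
orientation: [-0.008, 0.996, -0.001, 0.092]
force: [-22.5, 2.2, 45.9]
gripper_width: 0.0229
grasp_force: 47.2
```

```bash
python3 - <<'E'
from h import *
a=cv2.imread('pics/s0.png');m,b=snap('scene','s8.png')
c=cv2.imread('pics/s5.png')
f=lambda i:cv2.resize(i[160:230,270:360],(400,311),interpolation=cv2.INTER_CUBIC)
cv2.imwrite('pics/s8b.png',np.hstack([f(a),f(b)]))
E
```

```text
(no output)
```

View pics/s8b.png

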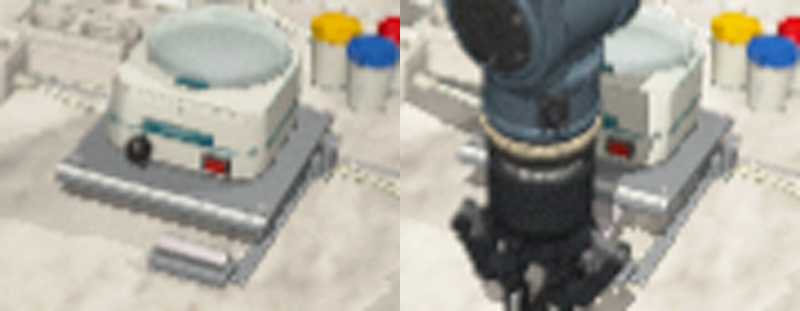

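The right half shows the platform's near right corner raised by about 20 px, so the platform is up and the handle is down on the bench.

Call:
apply_moves(motion=[[0.05,0,0.1,0,0.4,0],[0.1,0,0.22,0,0.6,0],[0.1,0,0.22,0,0.6,0]])

```text
t: 14.45
tcp_pos: [0.4385, -0.1485, 0.1817]
orientation: [-0.008, 0.996, -0.001, 0.086]
force: [-8.9, -1.6, 14.9]
gripper_width: 0.0228
grasp_force: 43.1
```

Call:
apply_moves(motion=[[0,0,0,0,0,0],[0,0,0,0,0,0],[0,0,0,0,0,0],[0,0,0,0,0,0],[0,0,0,0,0,0]], gripper=0.6)

```text
t: 14.95
tcp_pos: [0.4392, -0.1485, 0.1814]
orientation: [-0.009, 0.996, -0.001, 0.088]
force: [0.4, 0.7, 1.0]
gripper_width: 0.051
grasp_force: 0.0
```

Call:
apply_moves(motion=[[-0.4,0,2,0,0,0],[-1,0,5,0,0,0],[-1,0,9,0,5,0],[-1,0,12,0,10.5,0],[-1,0,12,0,10.5,0],[-1,0,12,0,10.5,0]])

```text
t: 15.55
tcp_pos: [0.4297, -0.1487, 0.3018]
orientation: [-0.009, 1.0, -0.0, -0.002]
force: [-0.3, -0.4, -0.4]
gripper_width: 0.051
grasp_force: 0.0
```

```bash
python3 - <<'E'
from h import *
import pickle
s=manip.sense();print(s['tcp_pos'],s['orientation'],s['t'])
m,im=snap('wrist','w9.png');pickle.dump(m,open('w9.p','wb'))
cv2.imwrite('pics/w9b.png',cv2.resize(im,(800,600),interpolation=cv2.INTER_CUBIC))
m,b=snap('scene','s9.png')
# numeric comparison of scene views in platform patch
a=cv2.imread('pics/s0.png')
for n in ('s0','s8','s9'):
    g=cv2.imread(f'pics/{n}.png').astype(int).mean(2)
    print(n,g[195:218,330].round().astype(int))
E
```

```text
[ 0.42969621 -0.14865107  0.30175534] [-8.62151868e-03  9.99959790e-01 -2.45112789e-04 -2.45505638e-03] 15.55
s0 [139 129 113 135 145 148 150 148 150 148 150 152 148 143 116  94  91  92
 139 162 144 196 211]
s8 [119 143 158 159 160 159 157 158 159 170 159 125 114 113 110 110 147 163
 168 180 163 216 229]
s9 [116 139 153 154 155 155 153 154 155 168 155 120 108 111 106 107 145 156
 164 177 158 214 226]
```

Call:
apply_moves(motion=[[0.5,-4.5,0,0,0,-6],[1,-9,0,0,0,-13.2],[1.8,-13.5,0,0,0,-13.2],[2.4,-17.6,-3,0,0,-13.2],[2.4,-17.6,-7,0,0,-13.2],[2.4,-17.6,-10.5,0,0,-13.2],[2.4,-17.6,-12.5,0,0,-13.2],[2.4,-17.6,-12.5,0,0,-13.2]], gripper=1)

```text
t: 16.45
tcp_pos: [0.4512, -0.3235, 0.1726]
orientation: [0.107, 0.994, 0.002, -0.006]
force: [-0.1, -0.0, -0.0]
gripper_width: 0.0855
grasp_force: 0.0
```

Call:
apply_moves(motion=[[0,0,0,0,0,0],[0,0,0,0,0,0],[0,0,0,0,0,0],[0,0,0,0,0,0],[0,0,0,0,0,0],[0,0,0,0,0,0]], gripper=0, squeeze=50)

```text
t: 17.05
tcp_pos: [0.4536, -0.3249, 0.1781]
orientation: [0.106, 0.994, -0.0, -0.002]
force: [-0.9, 0.6, 5.9]
gripper_width: 0.0394
grasp_force: 51.6
```

```bash
python3 - <<'E'
from h import *
from scipy.spatial.transform import Rotation as R
s=manip.sense();Rt=R.from_quat(s['orientation']).as_matrix();print(s['tcp_pos'],s['orientation'],s['gripper_width'],s['grasp_force'],s['t'])
m,im=snap('wrist','w10.png');g=im.astype(float).mean(2);p=g[20:340,247:258].mean(1)
for v in [i+20 for i in range(2,318) if abs(p[i+2]-p[i-2])>25]:
    o,w=ray(m,252,v);o=Rt.T@(o-s['tcp_pos']);w=Rt.T@w
    print(v,p[v-22].round(),p[v-18].round(),[(o+w*(h-o[2])/w[2]).round(4)[0] for h in(s['tcp_pos'][2]-.03,s['tcp_pos'][2])])
E
```

```text
[ 0.45362289 -0.32485014  0.1781396 ] [ 1.06421071e-01  9.94318535e-01 -3.53599746e-04 -2.25426565e-03] 0.039401031023634354 51.56035244464874 17.05
245 103.0 133.0 [np.float64(0.0168), np.float64(0.0022)]
246 109.0 143.0 [np.float64(0.0164), np.float64(0.0017)]
247 112.0 151.0 [np.float64(0.016), np.float64(0.0012)]
248 122.0 151.0 [np.float64(0.0156), np.float64(0.0006)]
324 136.0 111.0 [np.float64(-0.0196), np.float64(-0.0434)]
325 135.0 108.0 [np.float64(-0.0201), np.float64(-0.044)]
326 132.0 106.0 [np.float64(-0.0206), np.float64(-0.0447)]
```

Call:
apply_moves(motion=[[0,0,4,0,0,0],[0,0,8,0,0,0],[0,3,9,0,0,4],[0.5,7.5,9,0,0,9],[1,12,9,0,0,13.2],[1.5,16.5,9,0,0,13.2],[2,21,9,0,0,13.2],[2.1,25,9,0,0,13.2]])

```text
t: 17.9
tcp_pos: [0.4742, -0.0725, 0.2673]
orientation: [-0.009, 1.0, -0.0, -0.003]
force: [0.1, 0.2, -1.0]
gripper_width: 0.0395
grasp_force: 51.5
```

Call:
apply_moves(motion=[[0,1.1,0,0,0,0],[0,1.1,-3,0,0,0],[0,1.1,-6,0,0,0],[0,1.1,-8.2,0,0,0],[0,1.1,-8.7,0,0,0],[0,1.1,-8.7,0,0,0],[0,1.1,-8.7,0,0,0]])

```text
t: 18.6
tcp_pos: [0.4746, -0.0638, 0.1805]
orientation: [-0.008, 1.0, -0.0, -0.003]
force: [0.3, 0.4, -1.4]
gripper_width: 0.0391
grasp_force: 51.6
```

```bash
python3 - <<'E'
from h import *
import pickle
s=manip.sense();print(s['tcp_pos'],s['orientation'],s['force'],s['t'])
m,im=snap('wrist','w11.png');pickle.dump(m,open('w11.p','wb'))
cv2.imwrite('pics/w11b.png',cv2.resize(im,(800,600),interpolation=cv2.INTER_CUBIC))
E
```

```text
[ 0.47460501 -0.0638429   0.18050539] [-8.35758193e-03  9.99961166e-01 -1.72012246e-04 -2.79078795e-03] [ 0.32389922  0.44421546 -1.35622041] 18.6
```

Call:
apply_moves(motion=[[1.5,0,0,0,0,0],[3,0,0,0,0,0],[4.5,0,0,0,0,0],[5,0,0,0,0,0],[5,0,0,0,0,0]])

```text
t: 19.15
tcp_pos: [0.5247, -0.0637, 0.1801]
orientation: [-0.009, 1.0, -0.0, -0.003]
force: [0.2, -0.4, -1.8]
gripper_width: 0.0389
grasp_force: 51.5
```

Call:
apply_moves(motion=[[1,0,0,0,0,0],[2,0,0,0,0,0],[3,0,0,0,0,0],[4,0,0,0,0,0],[5,0,0,0,0,0],[5.5,0,0,0,0,0],[5.5,0,0,0,0,0]])

```text
t: 19.85
tcp_pos: [0.5798, -0.0635, 0.1794]
orientation: [-0.009, 1.0, -0.0, -0.003]
force: [-0.1, 0.3, -2.5]
gripper_width: 0.0393
grasp_force: 51.5
```

Call:
apply_moves(motion=[[0,0,-0.1,0,0,0],[0,0,-0.2,0,0,0],[0,0,-0.2,0,0,0]])

```text
t: 20.15
tcp_pos: [0.5787, -0.0635, 0.1781]
orientation: [-0.009, 1.0, -0.0, -0.003]
force: [-0.3, 0.1, 4.6]
gripper_width: 0.0391
grasp_force: 52.1
```

Call:
apply_moves(motion=[[0,0,0,0,0,0],[0,0,0,0,0,0],[0,0,0,0,0,0],[0,0,0,0,0,0],[0,0,0,0,0,0]], gripper=0.65)

```text
t: 20.65
tcp_pos: [0.5791, -0.0636, 0.1775]
orientation: [-0.008, 1.0, -0.0, -0.004]
force: [-0.2, -0.1, -0.8]
gripper_width: 0.0559
grasp_force: 0.0
```

Call:
apply_moves(motion=[[0,0,2,0,0,0],[-0.5,0,5,0,0,0],[-4,0,8,0,0,0],[-8.5,0,10,0,0,0],[-12,-2,12,0,0,0],[-14,-5.5,12.5,0,0,0],[-14.5,-8.5,12.5,0,0,0],[-14.5,-8.5,12.5,0,0,0]])

```text
t: 21.45
tcp_pos: [0.4333, -0.1509, 0.3033]
orientation: [-0.007, 1.0, -0.001, -0.003]
force: [0.2, -0.4, -0.4]
gripper_width: 0.0555
grasp_force: 0.0
```

Call:
apply_moves(motion=[[0,0,0,0,0,0],[0,0,0,0,0,0]])

```text
t: 21.65
tcp_pos: [0.4343, -0.1481, 0.3024]
orientation: [-0.009, 1.0, 0.0, -0.004]
force: [0.5, -0.5, -0.4]
gripper_width: 0.0556
grasp_force: 0.0
```

```bash
python3 - <<'E'
from h import *
import pickle
s=manip.sense();print(s['tcp_pos'],s['orientation'],s['t'])
m,im=snap('wrist','w12.png');pickle.dump(m,open('w12.p','wb'))
cv2.imwrite('pics/w12b.png',cv2.resize(im,(800,600),interpolation=cv2.INTER_CUBIC))
E
```

```text
[ 0.43426235 -0.14809422  0.30240881] [-8.65085361e-03  9.99955901e-01  1.67808912e-04 -3.65109007e-03] 21.65
```

View pics/w12b.png

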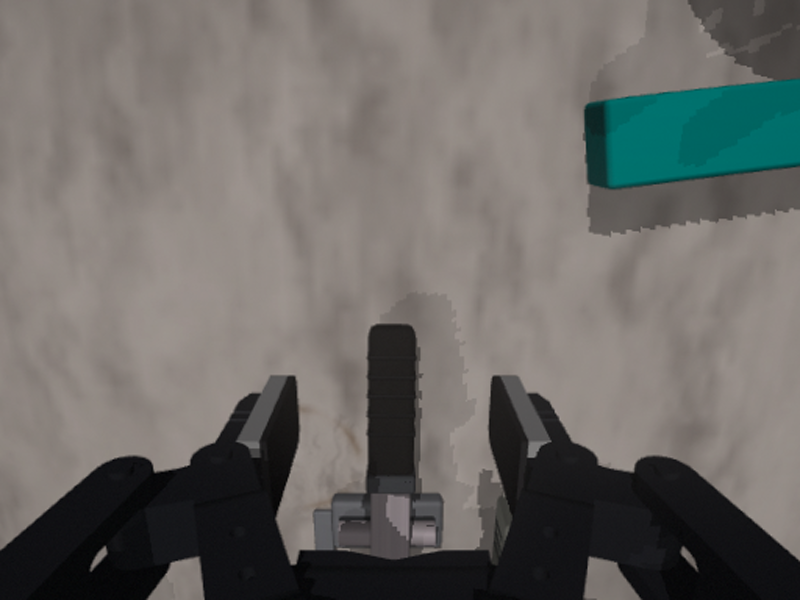

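The view shows the bar still down on the bench with its handle end at (392,326). The shim's near end is visible behind the right finger at (505,520).

Call:
apply_moves(motion=[[-0.2,0,-3,0,-5,0],[-0.4,0,-6,0,-9,0],[-0.4,0,-7.1,0,-10.5,0],[-0.1,0,-9,0,-10.5,0],[0.4,0,-11,0,-10.5,0],[0.5,0,-12,0,-10.5,0],[0.5,0,-12,0,-10.5,0],[0.5,0,-12,0,-10.5,0]])

```text
t: 22.5
tcp_pos: [0.4393, -0.1482, 0.1827]
orientation: [-0.009, 0.996, -0.001, 0.088]
force: [-1.3, 0.2, 0.1]
gripper_width: 0.0559
grasp_force: 0.0
```

Call:
apply_moves(motion=[[0,0,0,0,0,0],[0,0,0,0,0,0],[0,0,0,0,0,0],[0,0,0,0,0,0],[0,0,0,0,0,0]], gripper=0, squeeze=50)

```text
t: 23.0
tcp_pos: [0.4394, -0.1487, 0.183]
orientation: [-0.008, 0.996, -0.001, 0.089]
force: [-0.4, -0.7, 4.7]
gripper_width: 0.0227
grasp_force: 50.4
```

Call:
apply_moves(motion=[[0.5,0,0.4,0,1.7,0],[1.0,0,0.75,0,3.4,0],[1.45,0,1.1,0,5.1,0],[1.45,0,1.1,0,5.1,0]])

```text
t: 23.4
tcp_pos: [0.4539, -0.1486, 0.1937]
orientation: [-0.009, 0.999, -0.001, 0.043]
force: [-2.7, -0.7, 4.4]
gripper_width: 0.0227
grasp_force: 50.5
```

Now I draw the bar back along its axis.

Call:
apply_moves(motion=[[-0.7,0,-0.06,0,0,0],[-1.4,0,-0.12,0,0,0],[-2.1,0,-0.18,0,0,0],[-2.8,0,-0.24,0,0,0],[-3.5,0,-0.3,0,0,0],[-4.2,0,-0.36,0,0,0],[-5,0,-0.4,0,0,0],[-5,0,-0.4,0,0,0]])

```text
t: 24.2
tcp_pos: [0.4018, -0.1483, 0.1892]
orientation: [-0.008, 0.999, -0.0, 0.042]
force: [-2.3, 1.0, -1.1]
gripper_width: 0.0225
grasp_force: 49.8
```

Call:
apply_moves(motion=[[-0.5,0,0.6,0,0,0],[-2,0,1.2,0,0,0],[-3.5,0,1.6,0,1.5,0],[-5,0,1.6,0,3,0],[-6,0,1.6,0,4.9,0],[-6,0,1.6,0,4.9,0],[-6,0,1.6,0,4.9,0]])

```text
t: 24.9
tcp_pos: [0.3436, -0.1487, 0.2057]
orientation: [-0.008, 1.0, -0.0, 0.001]
force: [0.7, 0.1, -2.8]
gripper_width: 0.0225
grasp_force: 49.5
```

```bash
python3 hend.py w13.png; python3 - <<'E'
from h import *
s=manip.sense();print(s['tcp_pos'],s['orientation'],s['force'],s['moment'])
snap('scene','s13.png')
for n in ('s0','s8','s9','s13'):
    g=cv2.imread(f'pics/{n}.png').astype(int).mean(2)
    print(n,g[195:218,330].round().astype(int))
E
```

```text
[212, 213, 214, 215, 216]
212 [np.float64(0.0265), np.float64(0.0189)]
213 [np.float64(0.0261), np.float64(0.0184)]
214 [np.float64(0.0257), np.float64(0.0179)]
24.9
[ 0.34390449 -0.14870765  0.20570118] [-8.42063490e-03  9.99963316e-01 -1.85616157e-04  1.55711353e-03] [ 0.63863524 -0.49425665 -3.67092505] [0.00754389 0.13930014 0.00354006]
s0 [139 129 113 135 145 148 150 148 150 148 150 152 148 143 116  94  91  92
 139 162 144 196 211]
s8 [119 143 158 159 160 159 157 158 159 170 159 125 114 113 110 110 147 163
 168 180 163 216 229]
s9 [116 139 153 154 155 155 153 154 155 168 155 120 108 111 106 107 145 156
 164 177 158 214 226]
s13 [158 137 110 149 166 167 165 167 168 167 170 166 165 134 100 105 108 151
 168 183 165 218 231]
```

Call:
apply_moves(motion=[[0,0,-1,0,0,0],[0,0,-1.8,0,0,0],[0,0,-2.2,0,0,0],[0,0,-2.2,0,0,0]])

```text
t: 25.4
tcp_pos: [0.3436, -0.1485, 0.1831]
orientation: [-0.009, 1.0, 0.0, 0.0]
force: [-1.1, -0.2, -3.9]
gripper_width: 0.0225
grasp_force: 49.5
```

Call:
apply_moves(motion=[[0,0,-0.1,0,0,0],[0,0,-0.25,0,0,0],[0,0,-0.25,0,0,0]])

```text
t: 25.7
tcp_pos: [0.3436, -0.1485, 0.1825]
orientation: [-0.009, 1.0, -0.0, 0.001]
force: [-6.5, 4.3, 28.0]
gripper_width: 0.0226
grasp_force: 53.2
```

Call:
apply_moves(motion=[[0,0,0.15,0,0,0],[0,0,0.15,0,0,0]])

```text
t: 25.9
tcp_pos: [0.3438, -0.1486, 0.183]
orientation: [-0.009, 1.0, -0.0, 0.001]
force: [-0.6, -1.4, -4.0]
gripper_width: 0.0227
grasp_force: 49.5
```

Call:
apply_moves(motion=[[0,0,0,0,0,0],[0,0,0,0,0,0],[0,0,0,0,0,0],[0,0,0,0,0,0],[0,0,0,0,0,0]], gripper=0.7)

```text
t: 26.4
tcp_pos: [0.3436, -0.1486, 0.1825]
orientation: [-0.008, 1.0, -0.0, 0.001]
force: [-0.6, 0.3, 0.1]
gripper_width: 0.0597
grasp_force: 0.0
```

Call:
apply_moves(motion=[[0,0,3,0,0,0],[0,0,7,0,0,0],[0,0,11,0,0,0],[0,0,15,0,0,0],[1,1,19,0,0,0],[4,4,20,0,0,0],[6,6,20,0,0,0],[6,6,20,0,0,0]])

```text
t: 27.2
tcp_pos: [0.4056, -0.087, 0.383]
orientation: [-0.01, 1.0, 0.0, 0.002]
force: [0.2, -0.1, 0.6]
gripper_width: 0.06
grasp_force: 0.0
```

Call:
apply_moves(motion=[[0,0,0,0,0,0],[0,0,0,0,0,0],[0,0,0,0,0,0]])

```text
t: 27.5
tcp_pos: [0.403, -0.089, 0.3824]
orientation: [-0.008, 1.0, -0.0, 0.001]
force: [-0.6, -0.4, -1.3]
gripper_width: 0.0599
grasp_force: 0.0
```

```bash
python3 - <<'E'
from h import *
s=manip.sense();print(s['tcp_pos'],s['force'],s['t'])
m,im=snap('wrist','w14.png');T,t=snap('top','t14.png');S,sc=snap('scene','s14.png')
for n in ('s0','s13','s14'):
    g=cv2.imread(f'pics/{n}.png').astype(int).mean(2); print(n,g[195:218,330].round().astype(int))
# bystanders: image differences against start (top view)
d=cv2.absdiff(t,cv2.imread('pics/t0.png')).max(2)
for n,p in [('beaker',(.676,.172,.04)),('cup',(.687,-.372,.03)),('timer',(.701,.262,.01))]:
    u,v=map(int,proj(T,p));print(n,d[v-15:v+15,u-15:u+15].mean().round(1))
# white shim protruding & dark bar in wrist view: expected vs seen intensities
g=im.astype(int).mean(2)
for n,p in [('shim top near end',(.580,-.064,.03)),('shim',(.57,-.064,.03)),('bench before shim',(.55,-.064,0)),('bar handle',(.38,-.149,.02)),('blade',(.46,-.149,.007)),('bench past toe',(.52,-.149,0)),('lip',(.613,-.149,.036)),('ridge',(.5785,-.149,.024))]:
    u,v=map(int,proj(m,p));print(n,u,v,im[v,u] if 0<=u<512 and 0<=v<384 else None)
E
```

```text
[ 0.40299531 -0.08903623  0.38235741] [-0.55534732 -0.38317069 -1.29931368] 27.5
s0 [139 129 113 135 145 148 150 148 150 148 150 152 148 143 116  94  91  92
 139 162 144 196 211]
s13 [158 137 110 149 166 167 165 167 168 167 170 166 165 134 100 105 108 151
 168 183 165 218 231]
s14 [151 130 107 142 161 162 159 163 160 160 160 161 157 132 103 101  99 143
 161 176 158 211 223]
beaker 23.7
cup 5.8
timer 8.0
shim top near end 271 320 [158 161 160]
shim 271 313 [158 162 160]
bench before shim 270 283 [126 130 138]
bar handle 190 140 [33 33 35]
blade 195 212 [124 121 129]
bench past toe 197 259 [132 137 146]
lip 196 346 [68 65 65]
ridge 196 314 [126 122 131]
```

```bash
python3 -c "
from rig import manip
print(manip.close_job())"
```

```text
the job is handed in; nothing more can be done
None
```

I handed the job in at about 27.6 s; the platform reads level on the shim in the last images, the shim is about 80 mm under the edge, and the bar lies flat and clear on the bench. The arm went nowhere near the beaker, cup or timer, though I checked them only by image comparison and the beaker's changed difference I took to be a shadow.

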